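Put the pH tester away in its storage jar

TASK

Take the pen-type pH tester (the long one with the thicker head) from its sloping wooden rest and put it tip down into the tall, narrow white storage jar. Start its tip into the mouth at a clear slant, about 20 to 30 degrees, then straighten it and lower it gently to the bottom without letting it drop, and let go. Leave the stoppered glass tube in the other rest where it is.

Things in the scene. Friction and masses are not known exactly. Their poses are not given: they have to be found in the camera images.
- pen_mid (a point): Pen-type pH tester, grey plastic, round, 205 mm long, 90 g: shaft 22 mm thick from the tip to 130 mm up, then a head 32 mm thick from 140 to 205 mm, a black ring at its foot. This point is half-way along (102.5 mm from the tip); +z runs along the axis from tip to head. The head's middle, the place to grip, is 70 mm further along +z. At the start y is level, across the slope.
- pen_tip (a point): The tester's lowest point, on its axis; axes as for its middle. The tester starts leaning in a fixed sloping wooden rest, 30 degrees from vertical, tip down, head leaning roughly towards the robot. The rest is 48 mm wide (base 60 by 130 mm) and reaches from the tip to 110 mm up the shaft, so the head stands free.
- jar_mouth (a point): Storage jar, plain white plastic, upright, open-topped, fixed to the table, 130 mm tall, 84 mm across its foot. This point is the centre of its mouth, at the rim; z is up. Bore 46 mm in diameter, flaring to 58 mm over the top 14 mm; wall 5 mm; inner floor 120 mm below the rim. The tester standing in it can lean by up to about 12 degrees.
- tube_mid (a point): Bystander: glass test tube with a black rubber stopper, 22 mm in diameter, 145 mm long, no thicker head, leaning in a second rest just like the tester's. This point is half-way along its axis; +z runs to the stopper. To be left alone.
There are look-alikes about, which are no part of the job. Leave any orange or red look-alike of the part that bears pen_mid alone.

How it is judged:
By the outcome, as a careful person would: the job done as asked, in the order asked, and still so for the second after the job is handed in, with the robot touching nothing.
It also fails if it takes over 45 s, if anything falls off the work surface, if the arm or the gripper's body presses on something with over 40 N, if the wrist force passes 120 N, or if a joint passes its speed limit or range.

ROBOT

A 7-joint arm with a two-finger parallel gripper is mounted at the origin on the work surface. World frame = base frame: x ahead of the robot, y to its left, z up, the work surface at z = 0. Lengths are in m, angles in rad, forces in N, time in s.
With the tool pointing down it reaches from about 0.4 to 0.85 m from the base axis. Payload 10.4 kg.
Tool frame: the origin (TCP) lies between the finger pads; the fingertips stand tips_ahead ahead of it and the grasp point (between the pads) lies 11 mm behind it (tips_ahead is the distance from the TCP to the fingertips, in m); z points along the fingers, x is the direction in which the jaws open and shut, and the axes are right-handed (so a half turn about z gives the same grasp; the last joint's range is limited). The gripper opens to 87 mm and grips with 3 to 60 N. Pads are 19 mm wide; open, the fingers measure 117 mm over their backs; the gripper's body (75 mm by 190 mm) begins 51 mm behind the grasp point.
Start: joints at [1.209, 0.332, -0.065, 1.46, 0.022, 1.35, -0.088], TCP at [0.208, -0.589, 0.231] pointing down, gripper open.
Joint ranges: [-2.6, 2.6], [-0.5, 2.12], [-1.47, 1.34], [0.16, 2.42], [-1.27, 4.41], [0.06, 2.06], [-2.6, 2.6]. Speed limits (rad/s): [2.22, 2.22, 2.79, 2.79, 3.14, 3.14, 3.14].

INTERFACE

Orientations are given as a unit quaternion [x, y, z, w].
In Python, from bench import read_state, camera, close_job, tips_ahead gives the robot as it stands.
- The arm moves only by the tool arm_command, never from a script. Its argument "commands" is a list that holds one entry, the list of rows, each a list of 7 numbers: the turn, a rotation vector about the tool's x, y, z in rad, then the shift along the tool's x, y, z in m, then the opening in per cent of the stroke, from 0 (shut) to 100 (fully open). In form: [[[rx, ry, rz, x, y, z, claw], ...]]. A call has 1 to 20 rows; each row shifts and turns the commanded pose from where the row before left it, along the tool's axes as they then stand; what a row does not reach is not made up. A row lasts 1/8 s, in which the tool goes at most 62.5 mm and 10.7 degrees, less where a joint would pass 70% of its speed; a pose out of reach is approached as far as the arm can. A call with a gripper value outside its range is refused whole. The fingers move at their own pace and stop on an object; "newtons" is the grip in N (left out, the last holds). Time passes only in rows, so rows that do not move let the fingers close. It gives the time, the measured TCP pose, the force and the opening at its end, in the units of the state.
- read_state(): the state, without advancing time (a new reading comes with each control period).
- camera(name): name is "side" or "top" or "wrist"; returns a dict with "frame" (384x512x3 uint8, red, green, blue), "vfov" (degrees; the focal length in pixels is half the picture's height over the tangent of half this angle, whatever the lens; pixels are square), "cx", "cy" (the principal point, pixels), "R" (3x3) and "t" (3): a world point X has camera coordinates R X + t. Camera axes: x right, y down, z forward; pixel columns grow to the right and rows downward; lengths in m; the calibration is good to about 2 mm. A picture is of the moment at which its call begins. There is no depth.
- close_job(): hands the job in, once; it reports no verdict.
The state is a dict: "time": time; "joint_positions": joint angles; "joint_vel": joint speeds; "joint_torque": joint torques, N m; "ee_pos": TCP position; "eef_rot": TCP orientation; "ft_force": force on the tool from outside, world axes, zero at the start; "torque": the same for the moment, N m; "width": finger opening in m.
Only numpy, scipy, OpenCV 4.12 (cv2) and the standard library are available. Lean on these libraries where they do the work, as an engineer would, in place of code of your own. Each camera call takes 0.05 s, during which the arm holds its last target.

## Working session

There is one attempt and no reset: what is moved stays moved. The work goes in short steps, Python scripts to look and compute and a tool call to move; the robot and the scene stay as the last step left them, time stands still between calls to the robot, and variables do not carry over. Pictures are saved under pics/ and viewed, and the job is handed in when it is done.

Besides the shell and the picture viewer there is one more tool, called by a JSON object that holds its "method" and its "body", one argument or row to a line. arm_command: Moves the arm, as the interface text tells. Its arguments: {"type":"object","properties":{"commands":{"type":"array"},"newtons":{"type":"number"}},"required":["commands"]}

```bash
mkdir -p pics
cat > h.py <<'E'
import numpy as np, cv2
from bench import read_state, camera, tips_ahead
def snap(n,f):
    c=camera(n); cv2.imwrite(f'pics/{f}.png',c['frame'][:,:,::-1])
    import pickle; pickle.dump(c,open(f'pics/{f}.pkl','wb')); return c
def load(f):
    import pickle; return pickle.load(open(f'pics/{f}.pkl','rb'))
def K(c):
    h=c['frame'].shape[0]; f=h/2/np.tan(np.radians(c['vfov'])/2); return f
def ray(c,u,v):
    f=K(c); d=np.array([(u-c['cx'])/f,(v-c['cy'])/f,1]); R=np.array(c['R']); t=np.array(c['t'])
    o=-R.T@t; d=R.T@d; return o,d/np.linalg.norm(d)
def atz(c,u,v,z):
    o,d=ray(c,u,v); return o+d*(z-o[2])/d[2]
def proj(c,X):
    p=np.array(c['R'])@np.array(X)+np.array(c['t']); f=K(c); return np.array([c['cx']+f*p[0]/p[2],c['cy']+f*p[1]/p[2]])
def tri(*rs):
    A=np.zeros((3,3));b=np.zeros(3)
    for o,d in rs:
        P=np.eye(3)-np.outer(d,d);A+=P;b+=P@o
    X=np.linalg.solve(A,b); return X,[np.linalg.norm((np.eye(3)-np.outer(d,d))@(X-o)) for o,d in rs]
def crop(f,x0,y0,w,h,s,out):
    im=cv2.imread(f'pics/{f}.png')[y0:y0+h,x0:x0+w]; cv2.imwrite(f'pics/{out}.png',cv2.resize(im,None,fx=s,fy=s,interpolation=cv2.INTER_CUBIC))
E
python3 - <<'E'
from h import *
for n in ['side','top','wrist']:
    c=snap(n,n+'0'); R=np.array(c['R']); print(n,c['vfov'],c['cx'],c['cy'],-R.T@np.array(c['t']),R.round(3).tolist(),[k for k in c if k!='frame'])
s=read_state(); print(s, tips_ahead if not callable(tips_ahead) else tips_ahead())
E
```

```text
side 52.681840636171835 254.48157877176007 193.81533726274 [0.08723835 0.70138305 0.55655697] [[-0.914, -0.406, -0.003], [-0.208, 0.475, -0.855], [0.348, -0.781, -0.519]] ['vfov', 'cx', 'cy', 'R', 't']
top 50.60778552215721 261.3168552545994 193.78662981278134 [ 0.32101075 -0.01313697  1.00239246] [[-0.007, -0.999, -0.038], [-0.993, 0.011, -0.115], [0.116, 0.037, -0.993]] ['vfov', 'cx', 'cy', 'R', 't']
wrist 63.7672210653523 259.97536634985573 191.89006569416014 [ 0.27734739 -0.56374925  0.3847916 ] [[0.331, -0.944, -0.003], [-0.908, -0.319, 0.272], [-0.257, -0.088, -0.962]] ['vfov', 'cx', 'cy', 'R', 't']
{'time': 0.15, 'joint_positions': array([ 1.20941575,  0.33270351, -0.06471719,  1.46074048,  0.02162061,
        1.34993194, -0.08851424]), 'joint_vel': array([-0.00139972, -0.00157552,  0.00124157, -0.00170967, -0.00336498,
       -0.00053354, -0.00040457]), 'joint_torque': array([ 1.31230285e-03, -6.23629832e+01,  2.52296840e-02, -3.90142179e+01,
       -6.12539705e-02,  3.72757029e-02,  1.37848760e-04]), 'ee_pos': array([ 0.20761603, -0.58919875,  0.22995503]), 'eef_rot': array([ 8.16198139e-01, -5.77771844e-01, -4.61067111e-04, -2.87830765e-04]), 'ft_force': array([1.01497019, 0.78724377, 0.66657057]), 'torque': array([-0.03557936, -0.01895427, -0.03552512]), 'width': 0.08700363115241486} 0.008
```

View pics/side0.png

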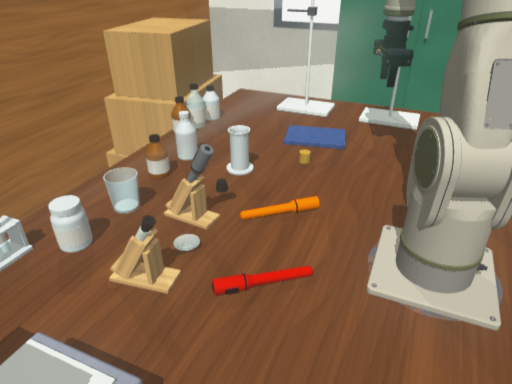

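View pics/top0.png

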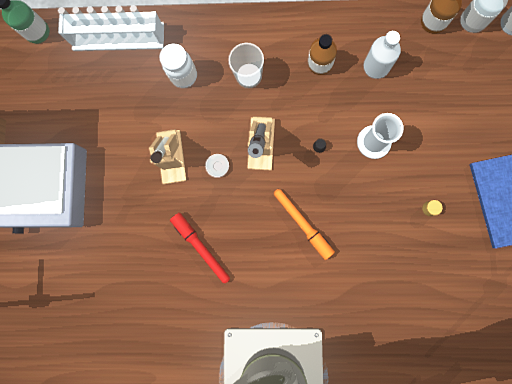

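View pics/wrist0.png

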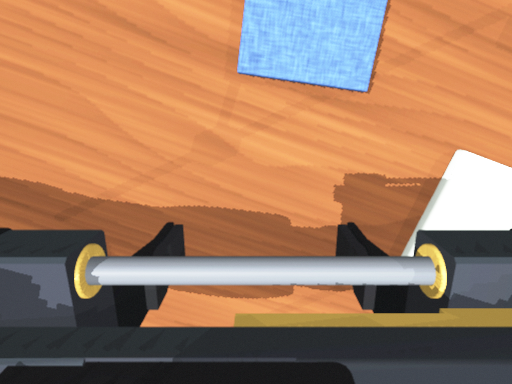

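Candidates for the tester:
- Grey piece with a thick head, in a rest: side (202,160), top (257,140).
- Stoppered tube in the other rest: side (147,225), top (160,150).
- Orange look-alike: side (282,208).
- Red look-alike: side (262,280).

By the description it's the grey one. The jar is at side (239,150), top (384,132).

Run:
```python
from h import *
crop('side0',155,115,120,120,5,'s1'); crop('top0',230,100,60,80,7,'t1'); crop('top0',345,100,70,70,7,'t2')
```

```text
(no output)
```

View pics/s1.png

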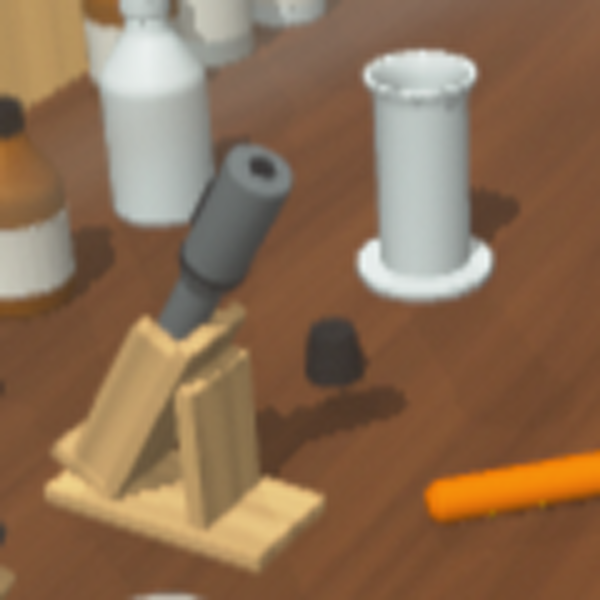

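View pics/t1.png

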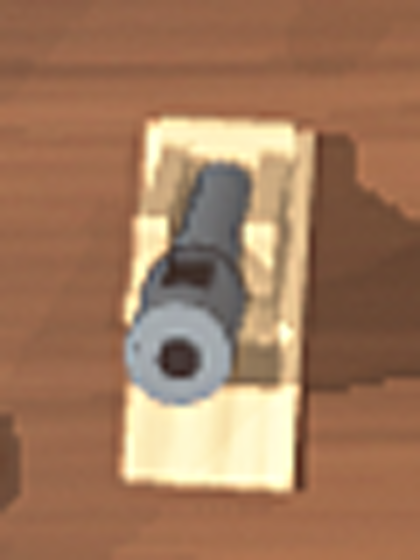

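View pics/t2.png

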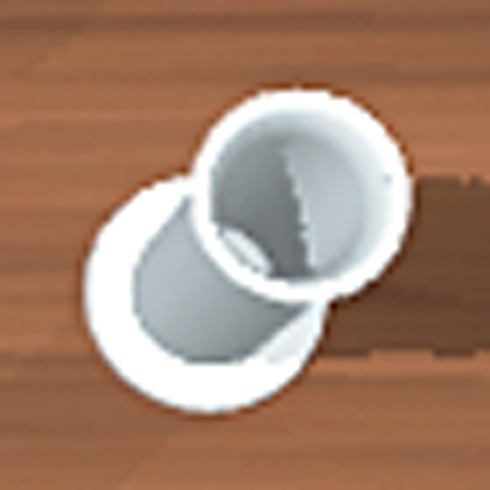

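Run:
```python
from h import *
S=load('side0');T=load('top0')
cs=lambda x,y:((x+.5)/5-.5+155,(y+.5)/5-.5+115)
ct=lambda x,y:((x+.5)/7-.5+230,(y+.5)/7-.5+100)
cj=lambda x,y:((x+.5)/7-.5+345,(y+.5)/7-.5+100)
H,e=tri(ray(S,*cs(263,168)),ray(T,*ct(179,355)));print('headend',H,e)
J,e=tri(ray(S,*cs(420,75)),ray(T,*cj(303,195)));print('jar',J,e)
print('jarfoot top', atz(T,*cj(207,292),0.005), 'side',atz(S,*cs(425,265),0.005))
for p in [(150,118),(298,125),(296,490),(122,485)]: print(atz(T,*ct(*p),0.01))
for p in [(45,490),(258,568),(325,500)]: print('s',atz(S,*cs(*p),0.01))
# shaft exit on top: centre near (222,170) is upper end of visible shaft? 
# model fit of pen axis: predicted tip
for az in np.radians([170,175,180,185,190]):
    a=np.array([np.cos(az)*.5,np.sin(az)*.5,np.cos(np.pi/6)])
    tip=H-a*.205; print(np.degrees(az),tip, 'shaft100 top',(proj(T,H-a*.105)-[230,100])*7,'ring138',(proj(T,H-a*.067)-[230,100])*7,'side',(proj(S,H-a*.067)-[155,115])*5,(proj(S,H-a*.09)-[155,115])*5)
```

```text
headend [0.50222236 0.02851374 0.19916081] [np.float64(0.0010647613496734302), np.float64(0.0010647613496732415)]
jar [ 0.56577398 -0.25820936  0.12691848] [np.float64(0.0002826479917283665), np.float64(0.000282647991728381)]
jarfoot top [ 0.56545146 -0.25704054  0.005     ] side [ 0.56242804 -0.25225615  0.005     ]
[0.63326746 0.04890483 0.01      ]
[ 0.62967224 -0.0043316   0.01      ]
[ 0.49678432 -0.00230486  0.01      ]
[0.49942477 0.05937769 0.01      ]
s [0.62651444 0.05435922 0.01      ]
s [0.49499148 0.0687676  0.01      ]
s [0.49305635 0.00558116 0.01      ]
170.0 [0.60316516 0.0107148  0.0216256 ] shaft100 top [220.00424021 259.70560388] ring138 [205.73029872 291.91211166] side [211.41400096 263.20977348] [196.30891209 294.47029021]
175.0 [0.60433232 0.01958028 0.0216256 ] shaft100 top [205.90879999 258.12461109] ring138 [196.38338527 290.85788126] side [207.45118317 265.69905055] [191.0264326  297.85662698]
180.0 [0.60472236 0.02851374 0.0216256 ] shaft100 top [191.71985125 257.75289901] ring138 [186.97264646 290.60670913] side [203.9172269  268.32240898] [186.29992137 301.4310221 ]
185.0 [0.60433232 0.0374472  0.0216256 ] shaft100 top [177.54329726 258.5924738 ] ring138 [177.5687879  291.16014392] side [200.8411844  271.06166439] [182.16899274 305.16953644]
190.0 [0.60316516 0.04631268 0.0216256 ] shaft100 top [163.48483169 260.63649063] ring138 [168.24241161 292.51377265] side [198.24930151 273.89752543] [178.66992849 309.04659154]
```

Run:
```python
from h import *
H=np.array([0.5022,0.0285,0.1992])
outs=[]
for az in (172,175,178):
    r=np.radians(az);a=np.array([np.cos(r)*.5,np.sin(r)*.5,np.cos(np.pi/6)]);y=np.cross([0,0,1],a);y/=np.linalg.norm(y);x=np.cross(y,a)
    row=[]
    for f,(x0,y0,w,h,s) in {'top0':(230,100,60,80,7),'side0':(170,135,60,80,7)}.items():
        c=load(f);im=cv2.resize(cv2.imread(f'pics/{f}.png')[y0:y0+h,x0:x0+w],None,fx=s,fy=s,interpolation=cv2.INTER_CUBIC)
        for l,rad in [(0,.016),(.065,.016),(.075,.011),(.205,.011)]:
            P=[((proj(c,H-a*l+rad*(np.cos(t)*x+np.sin(t)*y))-[x0,y0]+.5)*s).astype(int) for t in np.linspace(0,6.28,40)]
            cv2.polylines(im,[np.array(P)],True,(0,255,255),1)
        row.append(im)
    outs.append(np.vstack([row[0],row[1]])[:, :])
im=np.hstack(outs);im=cv2.resize(im,None,fx=.53,fy=.53,interpolation=cv2.INTER_AREA);cv2.imwrite('pics/ov1.png',im);print(im.shape)
```

```text
(594, 668, 3)
```

View pics/ov1.png

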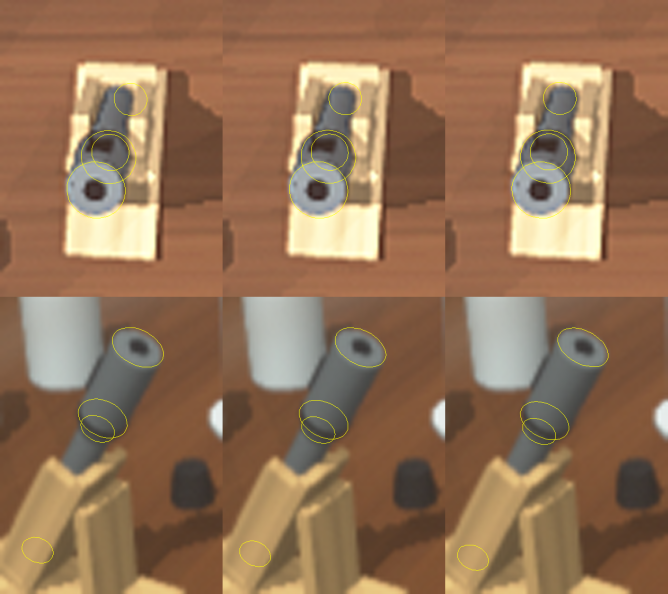

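```bash
cat >> h.py <<'E'
from scipy.spatial.transform import Rotation as Ro
def axis(az,tilt):
    r=np.radians(az);t=np.radians(tilt);return np.array([np.cos(r)*np.sin(t),np.sin(r)*np.sin(t),np.cos(t)])
def tool(az,tilt): # tool z = -axis, tool x level, about world az-270
    a=axis(az,tilt);z=-a;r=np.radians(az);x=np.array([-np.sin(r),np.cos(r),0]); 
    return Ro.from_matrix(np.c_[x,np.cross(z,x),z])
def plan(P,Rt,s=None):
    s=s or read_state(); R=Ro.from_quat(s['eef_rot'])
    print('t',s['time'],'p',s['ee_pos'].round(4),'shift(tool)',R.inv().apply(np.array(P)-s['ee_pos']).round(4),'rotvec',(R.inv()*Rt).as_rotvec().round(4),'z',R.as_matrix()[:,2].round(3),'q',s['joint_positions'].round(2),'F',s['ft_force'].round(1),'w',round(s['width'],4))
E
python3 - <<'E'
from h import *
H=np.array([0.5022,0.0285,0.1992]);a=axis(175.5,30);G=H-a*.0435;print(G,G+.11*a)
plan(G+.13*a,tool(175.5,30))
E
```

```text
[0.52388295 0.02679351 0.16152789] [0.4690525  0.03110876 0.25679069]
t 0.15 p [ 0.2076 -0.5892  0.23  ] shift(tool) [-0.5023 -0.4436 -0.0436] rotvec [0.5162 0.1103 0.4074] z [-0.     0.001 -1.   ] q [ 1.21  0.33 -0.06  1.46  0.02  1.35 -0.09] F [1.  0.8 0.7] w 0.087
```

{"method": "arm_command", "body": {
  "commands": [
    [[0,0,0,-0.0312,-0.0277,-0.004,100],[0,0,0,-0.0312,-0.0277,-0.004,100],[0,0,0,-0.0312,-0.0277,-0.004,100],[0,0,0,-0.0312,-0.0277,-0.004,100],[0,0,0,-0.0312,-0.0277,-0.004,100],[0,0,0,-0.0312,-0.0277,-0.004,100],[0,0,0,-0.0312,-0.0277,-0.004,100],[0,0,0,-0.0312,-0.0277,-0.004,100],[0,0,0,-0.0312,-0.0277,-0.004,100],[0,0,0,-0.0312,-0.0277,-0.004,100],[0,0,0,-0.0312,-0.0277,-0.004,100],[0,0,0,-0.0312,-0.0277,-0.004,100],[0,0,0,-0.0312,-0.0277,-0.004,100],[0,0,0,-0.0312,-0.0277,-0.004,100],[0,0,0,-0.0312,-0.0277,-0.004,100],[0,0,0,-0.0312,-0.0277,-0.004,100],[0,0,0,0,0,0,100]]
  ]
}}

```text
time: 2.28
ee_pos: [0.4602, 0.0318, 0.2947]
eef_rot: [0.818, -0.576, -0.0, -0.001]
ft_force: [0.0, -0.8, 0.5]
width: 0.0869
```

Run:
```python
from h import *
H=np.array([0.5022,0.0285,0.1992]);a=axis(175.5,30);G=H-a*.0435
plan(G+.13*a,tool(175.5,30))
```

```text
t 2.275 p [0.4602 0.0318 0.2947] shift(tool) [-0.0004  0.0011  0.0206] rotvec [0.5152 0.1116 0.4126] z [ 0.     0.001 -1.   ] q [ 0.63 -0.03 -0.76  1.73 -0.02  1.43 -1.36] F [ 0.  -0.8  0.5] w 0.0869
```

{"method": "arm_command", "body": {
  "commands": [
    [[0.0859,0.0186,0.0688,0,0,0,100],[0.0859,0.0186,0.0688,0,0,0,100],[0.0859,0.0186,0.0688,0,0,0,100],[0.0859,0.0186,0.0688,0,0,0,100],[0.0859,0.0186,0.0688,0,0,0,100],[0.0859,0.0186,0.0688,0,0,0,100],[0,0,0,0,0,0,100]]
  ]
}}

```text
time: 3.15
ee_pos: [0.4586, 0.0286, 0.2929]
eef_rot: [-0.655, 0.711, -0.19, 0.174]
ft_force: [-0.2, 0.4, -0.1]
width: 0.0865
```

Run:
```python
from h import *
H=np.array([0.5022,0.0285,0.1992]);a=axis(175.5,30);G=H-a*.0435
plan(G+.07*a,tool(175.5,30)); c=snap('wrist','wrist1'); R=np.array(c['R']);print(proj(c,H))
```

```text
t 3.15 p [0.4586 0.0286 0.2929] shift(tool) [-0.0035  0.009   0.0764] rotvec [ 0.0029 -0.0031 -0.003 ] z [ 0.496 -0.042 -0.867] q [ 0.53 -0.5  -0.58  2.14 -0.24  0.91 -1.61] F [-0.2  0.4 -0.1] w 0.0865
[257.02855688 203.058934  ]
```

View pics/wrist1.png

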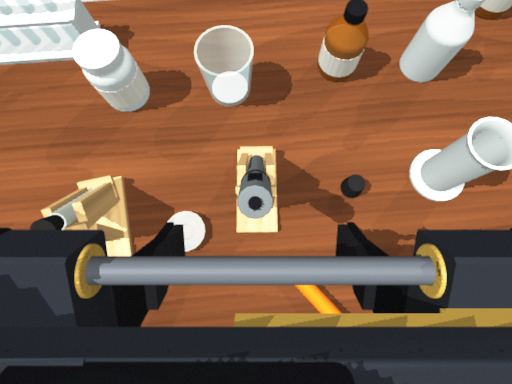

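{"method": "arm_command", "body": {
  "commands": [
    [[0.0015,-0.0015,-0.0015,-0.0018,0.0045,0.016,100],[0.0015,-0.0015,-0.0015,-0.0018,0.0045,0.016,100],[0,0,0,0,0,0.015,100],[0,0,0,0,0,0.015,100],[0,0,0,0,0,0.015,100],[0,0,0,0,0,0,100]]
  ]
}}

```text
time: 3.95
ee_pos: [0.491, 0.029, 0.2235]
eef_rot: [-0.655, 0.71, -0.191, 0.176]
ft_force: [0.6, -0.3, -0.2]
width: 0.0875
```

Run:
```python
from h import *
H=np.array([0.5022,0.0285,0.1992]);a=axis(175.5,30);G=H-a*.0435
plan(G,tool(175.5,30)); c=snap('wrist','wrist2'); print(proj(c,H));c=snap('side','side2')
```

```text
t 3.95 p [0.491  0.029  0.2235] shift(tool) [-0.0004  0.0025  0.0701] rotvec [-0.0015 -0.0011 -0.001 ] z [ 0.5   -0.04  -0.865] q [ 0.58 -0.36 -0.69  2.2  -0.18  0.71 -1.68] F [ 0.6 -0.3 -0.2] w 0.0875
[260.97949441 230.26069217]
```

View pics/wrist2.png

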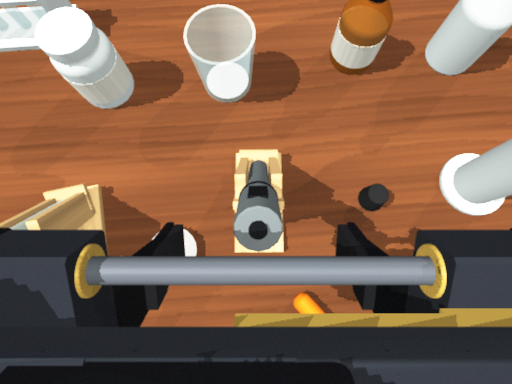

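View pics/side2.png

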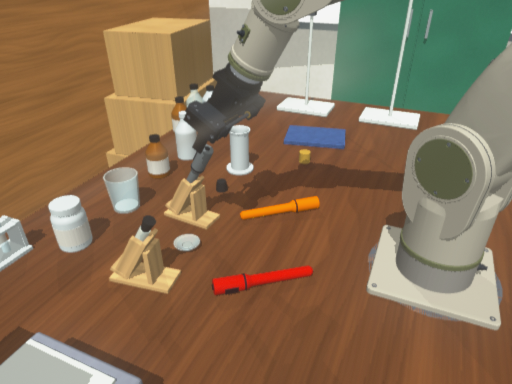

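{"method": "arm_command", "body": {
  "commands": [
    [[0,0,0,-0.0005,0.0012,0.0125,100],[0,0,0,-0.0005,0.0012,0.0125,100],[0,0,0,0,0,0.0125,100],[0,0,0,0,0,0.0125,100],[0,0,0,0,0,0.0125,100],[0,0,0,0,0,0.0075,100],[0,0,0,0,0,0,100]]
  ]
}}

```text
time: 4.92
ee_pos: [0.5238, 0.028, 0.161]
eef_rot: [-0.655, 0.71, -0.191, 0.176]
ft_force: [-0.6, -1.1, 0.2]
width: 0.0869
```

Run:
```python
from h import *
H=np.array([0.5022,0.0285,0.1992]);a=axis(175.5,30);G=H-a*.0435
plan(G,tool(175.5,30)); c=snap('wrist','wrist3'); c=snap('side','side3'); crop('side3',150,70,130,130,5,'side3c')
```

```text
t 4.925 p [0.5238 0.028  0.161 ] shift(tool) [ 0.0012 -0.0004 -0.0004] rotvec [-0.0016 -0.0002 -0.0016] z [ 0.5   -0.04  -0.865] q [ 0.68 -0.18 -0.84  2.22 -0.    0.53 -1.84] F [-0.6 -1.1  0.2] w 0.0869
```

View pics/wrist3.png

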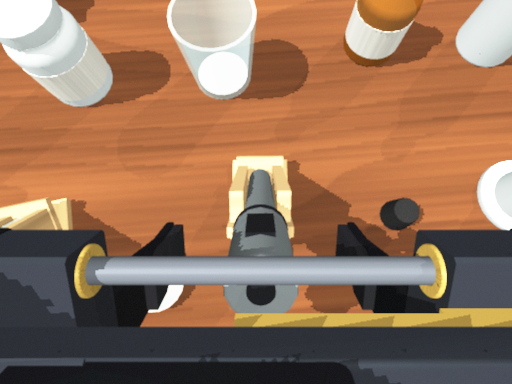

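View pics/side3c.png

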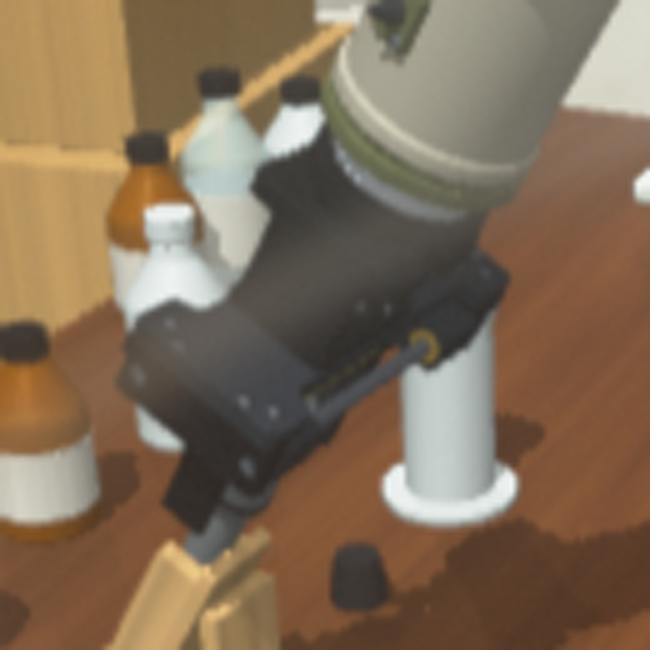

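{"method": "arm_command", "body": {
  "commands": [
    [[0,0,0,0,0,0,60],[0,0,0,0,0,0,45],[0,0,0,0,0,0,20],[0,0,0,0,0,0,10],[0,0,0,0,0,0,10],[0,0,0,0,0,0,10],[0,0,0,0,0,0,10]]
  ],
  "newtons": 25
}}

```text
time: 5.9
ee_pos: [0.524, 0.0282, 0.1617]
eef_rot: [-0.655, 0.709, -0.191, 0.177]
ft_force: [-0.3, -0.5, -0.2]
width: 0.0312
```

Run:
```python
from h import *
H=np.array([0.5022,0.0285,0.1992]);a=axis(175.5,30);G=H-a*.0435
plan(G,tool(175.5,30)); c=snap('wrist','wrist4')
```

```text
t 5.9 p [0.524  0.0282 0.1617] shift(tool) [0.0014 0.     0.0002] rotvec [-0.0029 -0.0005 -0.0013] z [ 0.501 -0.04  -0.865] q [ 0.68 -0.18 -0.84  2.22 -0.    0.53 -1.84] F [-0.3 -0.5 -0.2] w 0.0312
```

View pics/wrist4.png

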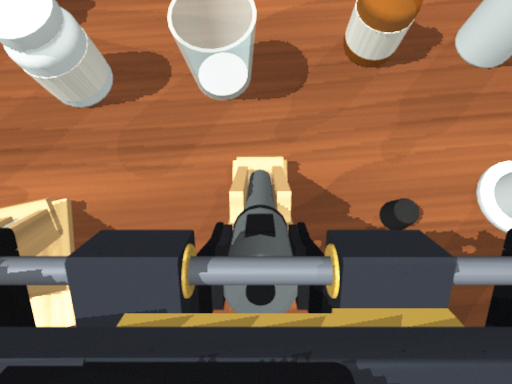

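Run:
```python
from h import *
plan(read_state()['ee_pos']+[0,0,.15],tool(175.5,30))
```

```text
t 5.95 p [0.524  0.0281 0.1617] shift(tool) [-0.     -0.0754 -0.1297] rotvec [-0.0029 -0.0006 -0.0011] z [ 0.501 -0.04  -0.865] q [ 0.68 -0.18 -0.84  2.22 -0.    0.53 -1.84] F [-0.9  0.5 -0.2] w 0.0313
```

{"method": "arm_command", "body": {
  "commands": [
    [[0,0,0,0,-0.001,-0.004,10],[0,0,0,0,-0.003,-0.007,10],[0,0,0,0,-0.006,-0.01,10],[0,0,0,0,-0.008,-0.0135,10],[0,0,0,0,-0.0085,-0.0145,10],[0,0,0,0,-0.0085,-0.0145,10],[0,0,0,0,-0.0085,-0.0145,10],[0,0,0,0,-0.0085,-0.0145,10],[0,0,0,0,-0.0085,-0.0145,10],[0,0,0,0,-0.0085,-0.0145,10],[0,0,0,0,-0.0085,-0.0145,10],[0,0,0,0,0,0,10]]
  ]
}}

```text
time: 7.45
ee_pos: [0.5232, 0.0283, 0.3199]
eef_rot: [-0.655, 0.709, -0.192, 0.177]
ft_force: [0.3, 0.3, -1.7]
width: 0.0314
```

Run:
```python
from h import *
J=np.array([.5655,-.2575,.13])
a=axis(175.5,26)
plan(J+[.004,0,.05]+.1615*a,tool(175.5,26))
s=read_state();z=Ro.from_quat(s['eef_rot']).as_matrix()[:,2];tip=s['ee_pos']+.1615*z
for n in ['side','top']:
  c=snap(n,n+'5');print(n,proj(c,tip))
crop('side5',120,40,150,150,4,'s5c');crop('top5',210,60,120,120,5,'t5c')
```

```text
t 7.45 p [0.5232 0.0283 0.3199] shift(tool) [ 0.2813 -0.001  -0.0055] rotvec [-0.0751 -0.0005 -0.0011] z [ 0.503 -0.04  -0.863] q [ 0.62 -0.34 -0.67  1.99 -0.17  0.9  -1.66] F [ 0.3  0.3 -1.7] w 0.0314
side [170.5716632  147.02163099]
top [258.77880097 104.77847005]
```

View pics/s5c.png

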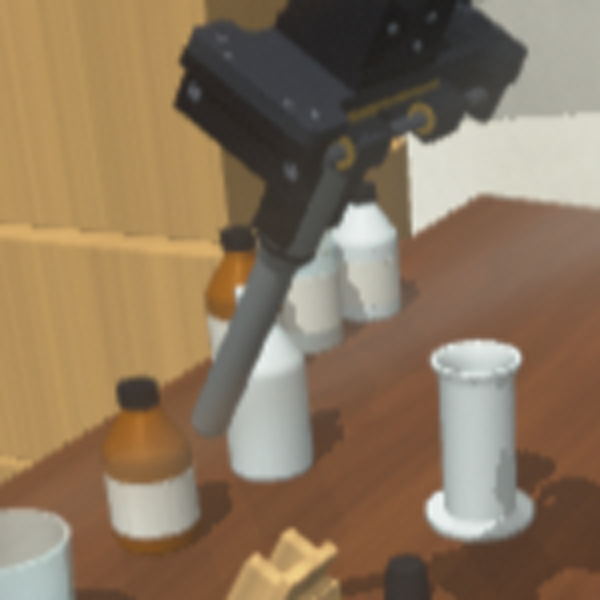

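View pics/t5c.png

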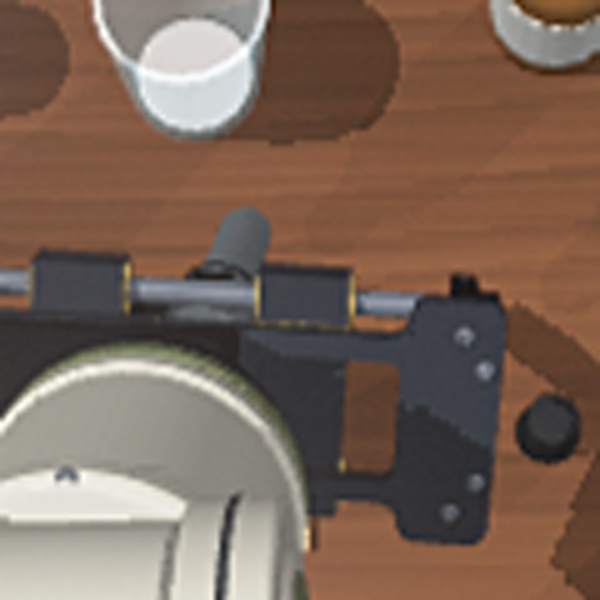

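{"method": "arm_command", "body": {
  "commands": [
    [[0,0,0,0.012,0,0,10],[0,0,0,0.024,0,0,10],[0,0,0,0.028,0,0,10],[0,0,0,0.028,0,0,10],[0,0,0,0.028,0,0,10],[0,0,0,0.028,0,0,10],[0,0,0,0.028,0,0,10],[0,0,0,0.028,0,0,10],[0,0,0,0.028,0,0,10],[0,0,0,0.025,0,0,10],[0,0,0,0.016,0,0,10],[0,0,0,0.008,0,0,10],[-0.025,0,0,0,0,0,10],[-0.025,0,0,0,0,0,10],[-0.025,0,0,0,0,0,10],[0,0,0,0,0,0,10]]
  ]
}}

```text
time: 9.55
ee_pos: [0.5008, -0.2514, 0.3184]
eef_rot: [-0.662, 0.716, -0.164, 0.152]
ft_force: [0.3, 0.4, -0.3]
width: 0.0316
```

Run:
```python
from h import *
J=np.array([.5655,-.2575,.13])
a=axis(175.5,26)
plan(J+[.004,0,.025]+.1615*a,tool(175.5,26))
s=read_state();z=Ro.from_quat(s['eef_rot']).as_matrix()[:,2];tip=s['ee_pos']+.1615*z;print(tip)
for n in ['side','top']:
  c=snap(n,n+'6');print(n,proj(c,tip),proj(c,J))
crop('side6',160,50,150,150,4,'s6c');crop('top6',320,60,120,120,5,'t6c')
```

```text
t 9.55 p [ 0.5008 -0.2514  0.3184] shift(tool) [0.0007 0.0096 0.0156] rotvec [ 0.0026 -0.0001 -0.0001] z [ 0.435 -0.034 -0.9  ] q [ 0.7  -0.13 -0.19  1.85 -0.24  1.01 -1.05] F [ 0.3  0.4 -0.3] w 0.0316
[ 0.57095422 -0.25697936  0.17306778]
side [236.30583113 114.37259888] [238.45699996 128.69520695]
top [393.22626353 118.96172514] [387.96729321 127.2836314 ]
```

View pics/s6c.png

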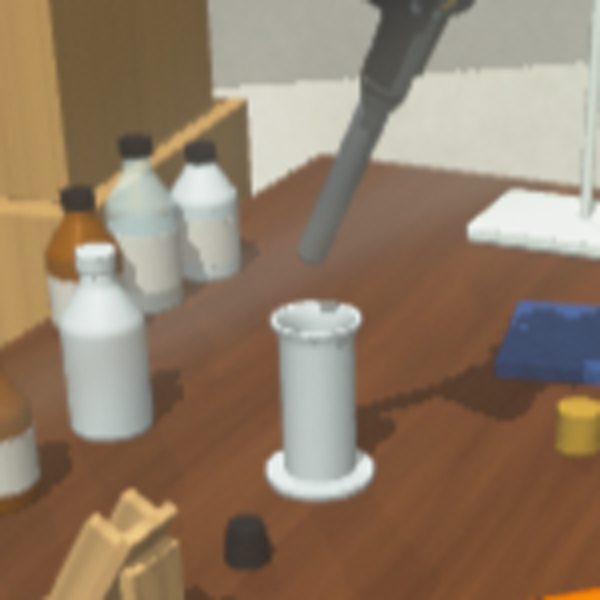

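View pics/t6c.png

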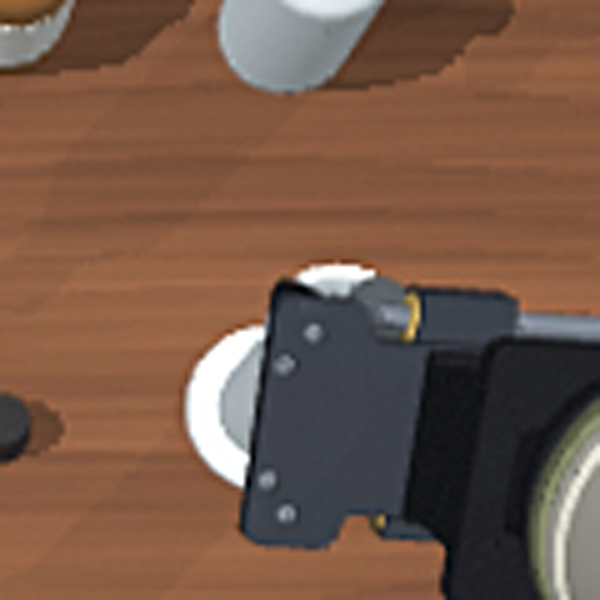

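Run:
```python
from h import *
J=np.array([.5655,-.2575,.13])
a=axis(175.5,26)
plan(J+[.004,0,.015]+.1615*a,tool(175.5,26))
plan(J+[.004,0,-.018]+.1615*a,tool(175.5,26))
```

```text
t 9.65 p [ 0.5003 -0.2518  0.3182] shift(tool) [0.0003 0.0134 0.0246] rotvec [ 0.0022 -0.0004 -0.0009] z [ 0.435 -0.035 -0.9  ] q [ 0.7  -0.13 -0.19  1.85 -0.24  1.01 -1.05] F [-0.9  0.  -0.4] w 0.0313
t 9.65 p [ 0.5003 -0.2518  0.3182] shift(tool) [0.0003 0.0278 0.0543] rotvec [ 0.0022 -0.0004 -0.0009] z [ 0.435 -0.035 -0.9  ] q [ 0.7  -0.13 -0.19  1.85 -0.24  1.01 -1.05] F [-0.9  0.  -0.4] w 0.0313
```

{"method": "arm_command", "body": {
  "commands": [
    [[0,0,0,0,0.0045,0.0082,10],[0,0,0,0,0.0045,0.0082,10],[0,0,0,0,0.0045,0.0082,10],[0,0,0,0,0.0025,0.0055,10],[0,0,0,0,0.0025,0.0055,10],[0,0,0,0,0.0025,0.005,10],[0,0,0,0,0.0025,0.005,10],[0,0,0,0,0.0025,0.005,10],[0,0,0,0,0.0025,0.004,10],[0,0,0,0,0,0,10]]
  ]
}}

```text
time: 10.9
ee_pos: [0.4982, -0.2517, 0.2562]
eef_rot: [-0.661, 0.716, -0.164, 0.152]
ft_force: [-0.5, 1.0, -0.7]
width: 0.0314
```

Run:
```python
from h import *
J=np.array([.5655,-.2575,.13])
a=axis(175.5,0)
plan(J+[.0,0,-.018]+.1615*a,tool(175.5,0))
s=read_state();z=Ro.from_quat(s['eef_rot']).as_matrix()[:,2];tip=s['ee_pos']+.1615*z;print(tip)
for n in ['side']:
  c=snap(n,n+'7');print(n,proj(c,tip),proj(c,J))
crop('side7',180,60,120,120,5,'s7c')
```

```text
t 10.9 p [ 0.4982 -0.2517  0.2562] shift(tool) [ 0.0004 -0.0684  0.0139] rotvec [-0.4509  0.     -0.0014] z [ 0.434 -0.034 -0.9  ] q [ 0.7  -0.1  -0.19  1.96 -0.26  0.88 -1.02] F [-0.5  1.  -0.7] w 0.0314
[ 0.56832554 -0.25725768  0.11082791]
side [237.72039315 134.68477646] [238.45699996 128.69520695]
```

View pics/s7c.png

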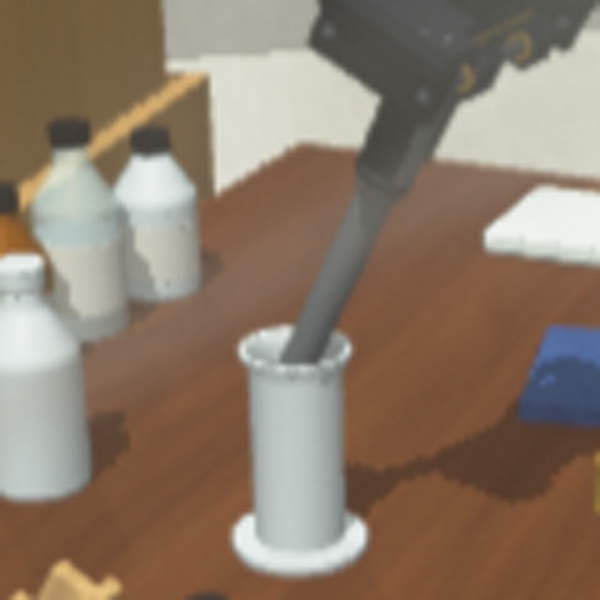

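{"method": "arm_command", "body": {
  "commands": [
    [[-0.03,0,0,0,-0.0047,0,10],[-0.03,0,0,0,-0.0047,0,10],[-0.03,0,0,0,-0.0047,0,10],[-0.03,0,0,0,-0.0047,0,10],[-0.03,0,0,0,-0.0047,0,10],[-0.03,0,0,0,-0.0047,0,10],[-0.03,0,0,0,-0.0047,0,10],[-0.03,0,0,0,-0.0047,0,10],[0,0,0,0,0,0,10]]
  ]
}}

```text
time: 12.08
ee_pos: [0.5343, -0.2543, 0.2692]
eef_rot: [-0.675, 0.73, -0.077, 0.072]
ft_force: [-0.2, 0.8, -1.8]
width: 0.0315
```

Run:
```python
from h import *
J=np.array([.5655,-.2575,.13])
a=axis(175.5,0)
plan(J+[.0,0,-.018]+.1615*a,tool(175.5,0))
s=read_state();z=Ro.from_quat(s['eef_rot']).as_matrix()[:,2];tip=s['ee_pos']+.1615*z;print(tip)
```

```text
t 12.075 p [ 0.5343 -0.2543  0.2692] shift(tool) [ 0.0007 -0.0316  0.0024] rotvec [-0.2108  0.0004 -0.0005] z [ 0.209 -0.016 -0.978] q [ 0.63  0.11 -0.24  1.67 -0.04  1.17 -1.24] F [-0.2  0.8 -1.8] w 0.0315
[ 0.56796194 -0.25689165  0.11130378]
```

{"method": "arm_command", "body": {
  "commands": [
    [[-0.03,0,0,0,-0.0045,0.0003,10],[-0.03,0,0,0,-0.0045,0.0003,10],[-0.03,0,0,0,-0.0045,0.0003,10],[-0.03,0,0,0,-0.0045,0.0003,10],[-0.03,0,0,0,-0.0045,0.0003,10],[-0.03,0,0,0,-0.0045,0,10],[-0.03,0,0,0,-0.0045,0,10],[0,0,0,0,0,0,10]]
  ]
}}

```text
time: 13.08
ee_pos: [0.5657, -0.2567, 0.2711]
eef_rot: [-0.679, 0.735, 0.0, 0.0]
ft_force: [-0.6, 0.8, -1.6]
width: 0.0317
```

Run:
```python
from h import *
J=np.array([.5655,-.2575,.13])
a=axis(175.5,0)
plan(J+[.0,0,-.018]+.1615*a,tool(175.5,0))
s=read_state();z=Ro.from_quat(s['eef_rot']).as_matrix()[:,2];tip=s['ee_pos']+.1615*z;print(tip)
for n in ['side','wrist']:
  c=snap(n,n+'8')
  print([proj(c,tip+a*d).round(1).tolist() for d in (.02,.07,.12)], [proj(c,J+[0,0,-.003]+.029*np.array(v)).round(1).tolist() for v in ([1,0,0],[0,1,0],[-1,0,0],[0,-1,0])])
crop('side8',180,60,120,120,5,'s8c')
```

```text
t 13.075 p [ 0.5657 -0.2567  0.2711] shift(tool) [ 0.0008  0.0001 -0.0024] rotvec [-0.0004  0.0006 -0.0005] z [ 0.     0.001 -1.   ] q [ 0.54  0.32 -0.24  1.4   0.08  1.43 -1.35] F [-0.6  0.8 -1.6] w 0.0317
[ 0.56573503 -0.25662972  0.10962137]
[[238.3, 128.9], [237.8, 112.5], [237.4, 95.2]] [[229.7, 128.2], [234.1, 133.1], [247.5, 131.2], [242.7, 126.3]]
[[261.0, 181.8], [261.1, 196.1], [261.3, 217.1]] [[259.5, 152.4], [232.9, 183.6], [264.1, 208.7], [290.9, 179.0]]
```

View pics/s8c.png

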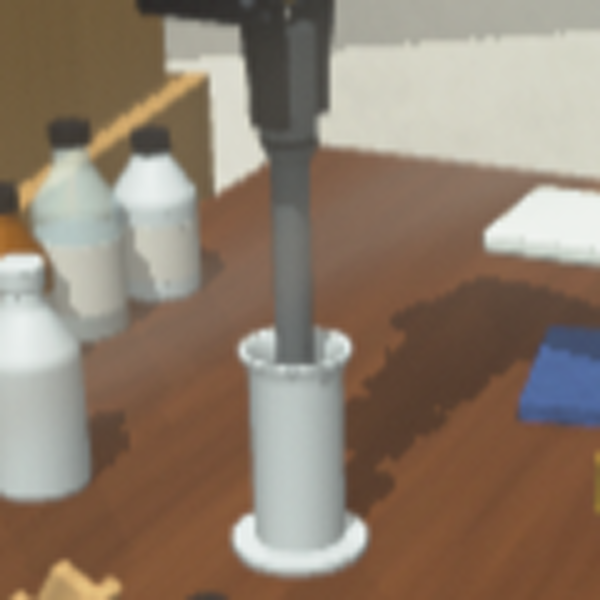

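View pics/wrist8.png

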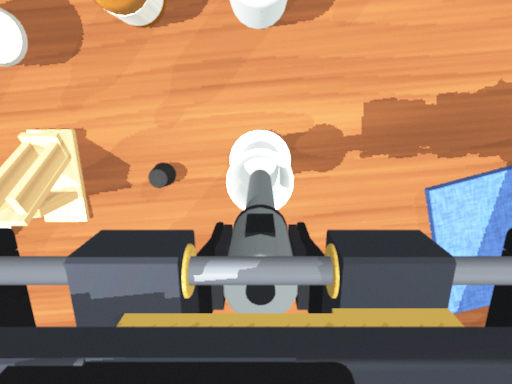

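{"method": "arm_command", "body": {
  "commands": [
    [[0,0,0,0,0,0.004,10],[0,0,0,0,0,0.006,10],[0,0,0,0,0,0.007,10],[0,0,0,0,0,0.007,10],[0,0,0,0,0,0.007,10],[0,0,0,0,0,0.007,10],[0,0,0,0,0,0.007,10],[0,0,0,0,0,0.007,10],[0,0,0,0,0,0.007,10],[0,0,0,0,0,0.007,10],[0,0,0,0,0,0.006,10],[0,0,0,0,0,0.006,10],[0,0,0,0,0,0.005,10],[0,0,0,0,0,0.003,10],[0,0,0,0,0,0,10]]
  ]
}}

```text
time: 15.05
ee_pos: [0.565, -0.2571, 0.1856]
eef_rot: [-0.678, 0.735, -0.0, 0.0]
ft_force: [0.5, -0.8, -1.3]
width: 0.0318
```

{"method": "arm_command", "body": {
  "commands": [
    [[0,0,0,0,0,0.002,10],[0,0,0,0,0,0.002,10],[0,0,0,0,0,0.002,10],[0,0,0,0,0,0.002,10],[0,0,0,0,0,0.001,10],[0,0,0,0,0,0,10]]
  ]
}}

```text
time: 15.8
ee_pos: [0.565, -0.2571, 0.1766]
eef_rot: [-0.678, 0.735, -0.0, 0.001]
ft_force: [-0.2, 1.2, -1.6]
width: 0.0315
```

{"method": "arm_command", "body": {
  "commands": [
    [[0,0,0,0,0,0.001,10],[0,0,0,0,0,0.001,10],[0,0,0,0,0,0.0005,10],[0,0,0,0,0,0,10]]
  ]
}}

```text
time: 16.3
ee_pos: [0.565, -0.2571, 0.1742]
eef_rot: [-0.678, 0.735, -0.001, 0.001]
ft_force: [-0.4, -0.1, -1.3]
width: 0.0311
```

{"method": "arm_command", "body": {
  "commands": [
    [[0,0,0,0,0,0.0005,10],[0,0,0,0,0,0.0005,10],[0,0,0,0,0,0.0005,10],[0,0,0,0,0,0,10]]
  ]
}}

```text
time: 16.8
ee_pos: [0.565, -0.2571, 0.1727]
eef_rot: [-0.678, 0.735, -0.001, 0.001]
ft_force: [-0.5, -0.1, -1.0]
width: 0.0316
```

Still free: about -1 N is the tester's own weight. I'll keep going in small steps until it touches.

{"method": "arm_command", "body": {
  "commands": [
    [[0,0,0,0,0,0.0005,10],[0,0,0,0,0,0.0005,10],[0,0,0,0,0,0,10]]
  ]
}}

```text
time: 17.18
ee_pos: [0.5652, -0.2572, 0.172]
eef_rot: [-0.678, 0.735, -0.001, 0.001]
ft_force: [-0.1, -0.5, 1.8]
width: 0.0315
```

{"method": "arm_command", "body": {
  "commands": [
    [[0,0,0,0,0,0.0005,10],[0,0,0,0,0,0.0005,10],[0,0,0,0,0,0,10]]
  ]
}}

```text
time: 17.55
ee_pos: [0.5655, -0.2572, 0.1719]
eef_rot: [-0.678, 0.735, -0.001, 0.001]
ft_force: [-0.3, 0.0, 7.9]
width: 0.0313
```

{"method": "arm_command", "body": {
  "commands": [
    [[0,0,0,0,0,-0.0006,10],[0,0,0,0,0,0,10]]
  ],
  "newtons": 10
}}

```text
time: 17.8
ee_pos: [0.5654, -0.2572, 0.1719]
eef_rot: [-0.678, 0.735, -0.001, 0.001]
ft_force: [0.1, -0.3, 5.6]
width: 0.0315
```

{"method": "arm_command", "body": {
  "commands": [
    [[0,0,0,0,0,0,38],[0,0,0,0,0,0,42],[0,0,0,0,0,0,48],[0,0,0,0,0,0,60],[0,0,0,0,0,0,80],[0,0,0,0,0,0,100],[0,0,0,0,0,0,100],[0,0,0,0,0,0,100],[0,0,0,0,0,0,100]]
  ]
}}

```text
time: 18.92
ee_pos: [0.565, -0.2571, 0.1713]
eef_rot: [-0.678, 0.735, -0.001, 0.001]
ft_force: [-0.8, 0.5, -0.8]
width: 0.0855
```

Run:
```python
from h import *
for n in ['side','wrist']: c=snap(n,n+'9')
crop('side9',180,60,120,120,5,'s9c')
```

View pics/s9c.png

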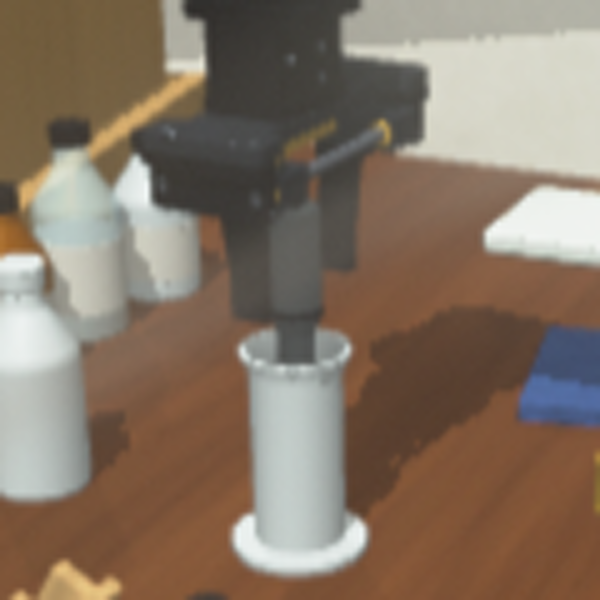

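View pics/wrist9.png

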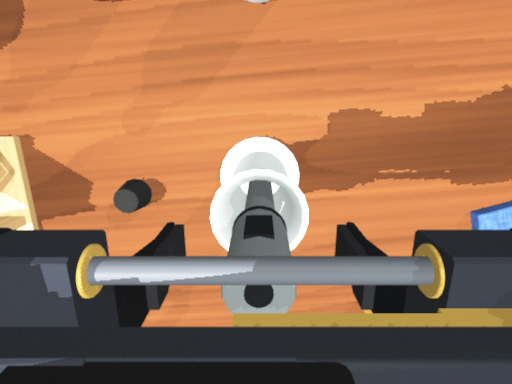

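The tester stands on its own with both fingers clear. Now I'll retreat straight up.

{"method": "arm_command", "body": {
  "commands": [
    [[0,0,0,0,0,-0.003,100],[0,0,0,0,0,-0.006,100],[0,0,0,0,0,-0.01,100],[0,0,0,0,0,-0.012,100],[0,0,0,0,0,-0.015,100],[0,0,0,0,0,-0.015,100],[0,0,0,0,0,-0.015,100],[0,0,0,0,0,-0.015,100],[0,0,0,0,0,-0.015,100],[0,0,0,0,0,-0.015,100],[0,0,0,0,0,-0.015,100],[0,0,0,0,0,-0.01,100],[0,0,0,0,0,-0.005,100],[0,0,0,0,0,0,100],[0,0,0,0,0,0,100]]
  ]
}}

```text
time: 20.9
ee_pos: [0.5646, -0.2571, 0.3217]
eef_rot: [-0.678, 0.735, -0.0, 0.0]
ft_force: [-0.2, 0.7, 0.9]
width: 0.0872
```

Run:
```python
from h import *
for n in ['side','top','wrist']: c=snap(n,n+'10')
a=cv2.imread('pics/side10.png');b=cv2.imread('pics/top10.png');
cv2.imwrite('pics/fin.png',cv2.resize(np.hstack([a,b]),(800,300)));crop('side10',90,80,190,220,2.7,'s10c')
```

```text
(no output)
```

View pics/fin.png

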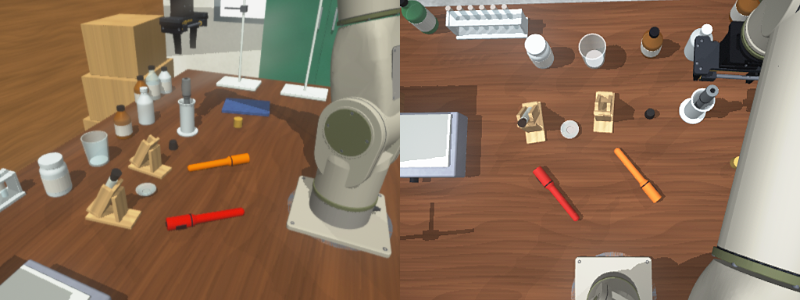

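View pics/s10c.png

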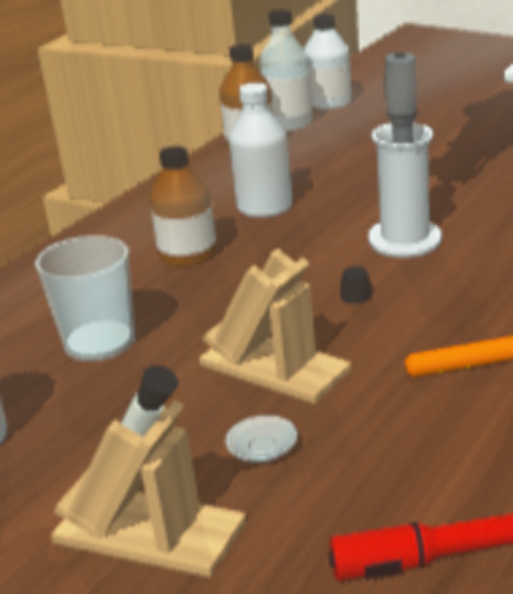

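The tester stands in the jar, seen at side (238,108). The tube is still in its rest at side (147,225), and the look-alikes haven't moved.

```bash
python3 -c "
from bench import close_job; print(close_job())"
```

```text
the job is handed in; nothing more can be done
None
```

The pH tester is standing tip down in the white jar, upright and on its own, and the job is handed in at about 21 s.

- **Pick-up:** I gripped the tester by the middle of its head (25 N) and lifted it out of its rest.
- **Slant and straighten:** I started the tip about 19 mm into the mouth at a 26° slant. I then straightened it about its tip to within 0.1° of vertical by the arm's reading.
- **Lowering and release:** I lowered it in small steps. It touched the bottom with the gripper at 0.172 m, against 0.1715 m expected, and the force rose to about 8 N. I eased off slightly, let go and moved straight up 150 mm.

After I let go, the pictures showed the tester upright in the jar with the gripper clear. The glass tube was still in its rest, and the orange and red look-alikes had not moved. The wrist force was 8 N or less in every reading I took.

The only disagreements were small: the jar rim measured 0.127 m high against the stated 0.130 m, and the tester's tip was 1–2 pixels (about 2 mm) off its predicted place. Neither mattered for the fit.

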